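# Hang the table marker on its stand, star side out

### The job

Take the wooden table marker from its rack and hang it on the hook of the telescopic sign stand by its window, with the star face pointing outward, away from the stand. Keep it upright as it goes on, feel for the hook's height, which is set differently each time, and set the marker on gently, fully back against the stand's plate, straight and hanging free; never push hard on the stand and leave the other table things where they are.

Things in the scene. Friction and masses are not known exactly. Their poses are not given: they have to be found in the camera images.
- marker: Table marker: wooden plaque 10 mm thick (x), 90 wide (y), 130 high (z), about 100 g, upright in the rack. Origin: centre of its lower edge; z up; +x is the normal of the marked face with the raised star; other face plain. Pinch it across its thickness, from above on the solid 40 mm at its top; fingertips more than 25 mm below the top edge would foul the hook's lip.
- marker_face (a point): Point on the raised star (42 mm across, 3 mm proud) of the marked face: 8 mm in front (+x) of the marker's middle plane, 36 mm above its lower edge.
- marker_window (a point): Centre of the marker's window, a rectangular hole right through it, 18 mm wide (y) and 24 mm high: from 66 to 90 mm above the lower edge, centred in the width. While the marker touches the stand, keep it within 0.25 rad of upright.
- rack: Fixed wooden block 66 mm (x) by 120 mm (y), 30 mm high; origin under its centre. A slot along y at x = 0, 13 mm wide, its floor 15 mm above the origin, holds the marker upright (marker axes along the rack's axes); it lifts straight out.
- stand: Telescopic steel sign stand, fixed: foot 120 mm across, 12 mm thick, tube 26 mm across at most, up to 67 mm. Origin under the foot's centre, z up; the hook points along +x (outward). The head above the tube is clamped at a height that differs each time and is NOT measured. Keep marker-on-stand contact below 18 N and robot-on-stand below 5 N; the head does not give.
- hook_lowest (a point): Mark on the stand, 115 mm above its origin, in the plane of the back plate's outward face. It does not move with the head: the hook strip's real upper surface is 0 to 50 mm above it. Find it by lowering the marker's lower edge lightly onto the lip, the head's highest part. Hung home, the marker's origin is 5 mm outward of this point and its window's top edge lies on the strip.
- hook_end (a point): Fixed mark above which the lip stands (its middle), as hook_lowest 115 mm up. Head, in stand axes: back plate 50 mm wide, 40 high, outward face x = 14 mm, top level with the strip's upper surface; strip 12 mm wide, centred on y = 0, 5 thick, out to x = 48; lip 12 mm wide from x = 48 to 53, rising 12 mm above the strip's upper surface.
- candle: Bystander: small unlit pillar candle 44 mm across on a wooden slice 76 mm across, 74 mm high; origin under its centre.
- mug: Bystander: steel mug 68 mm across, 80 mm high, handle at +y; origin under its centre.
- glass_left: Bystander: wine glass 80 mm across, 170 mm high; origin under its foot.
- glass_right: Bystander: wine glass 80 mm across, 170 mm high; origin under its foot.
- plate: Bystander: white plate 170 mm across, 18 mm high; origin under its centre.
- spoon: Bystander: steel spoon lying along its x axis; origin under its middle.
- tall_candle: Bystander: unlit pillar candle 70 mm across on a wooden slice 102 mm across, 152 mm high; origin under its centre.
There are look-alikes about, which are no part of the job. Of the things shaped like the marker, the wooden one is meant.

How it is judged:
By the outcome, as a careful person would: the job done as asked, in the order asked, and still so for the second after the job is handed in, with the robot touching nothing.
It also fails if it takes over 61 s, if anything falls off the work surface, if the arm or the gripper's body presses on something with over 40 N, if the wrist force passes 120 N, or if a joint passes its speed limit or range.

### The arm

A 7-joint arm with a two-finger parallel gripper is mounted at the origin on the work surface. World frame = base frame: x ahead of the robot, y to its left, z up, the work surface at z = 0. Lengths are in m, angles in rad, forces in N, time in s.
With the tool pointing down it reaches from about 0.425 to 0.925 m from the base axis. Payload 6.8 kg.
Tool frame: the origin (TCP) lies on the front face of the gripper's body, between the roots of the fingers; the fingertips stand 73 mm ahead of it and the grasp point (between the pads) lies 54 mm ahead of it (env.nose_length is the distance from the TCP to the fingertips, in m); z points along the fingers, y is the line along which they close (so a half turn about z gives the same grasp; the last joint's range is limited). The gripper opens to 85 mm and grips with 20 to 120 N. Pads are 22 mm wide; open, the fingers measure 114 mm over their backs; the gripper's body (76 mm by 85 mm) begins 54 mm behind the grasp point. The pads swing forward as they close: fully open they stand 13 mm farther back than shut.
Start: joints at [-1.415, 0.477, 0.022, 1.555, -0.011, 1.109, -0.083], TCP at [0.176, 0.652, 0.304] pointing down, gripper open.
Joint ranges: [-2.96, 2.96], [-0.34, 2.1], [-1.41, 1.46], [0.24, 2.44], [-1.37, 4.51], [0.17, 1.92], [-2.96, 2.96]. Speed limits (rad/s): [2.39, 2.39, 3.14, 3.14, 3.14, 3.14, 3.14].

### API

Orientations are given as a unit quaternion [w, x, y, z].
In Python, from cell import env, kin, camera, calibration, job gives the robot as it stands. The module is installed in compiled form; this text tells all that it offers. Calls block until the motion is done:
- env.reach(position, orientation): joint-space move of the TCP to a pose.
- env.movel(position, velocity=0.15, rot=None, stop_force=None): straight line of the TCP; rot=None keeps the orientation; velocity is the mean speed in m/s. With stop_force (N) it stops when the force on the tool has changed by that much, and returns True; else False.
- env.goto_joints(angles): joint-space move.
- env.grip(opening, f_grip=None): finger opening in m; f_grip is the grip in N (None keeps the last); returns when the fingers have stopped.
- env.dwell(seconds).
- kin.inverse_kinematics(position, orientation): joint angles nearest the present ones, or None.
- env.get_state(): the state.
- camera(name): name is "scene" or "top" or "wrist"; returns (picture, depth): 420x560x3 uint8, blue, green, red; 420x560 float32, m along the optical axis (not along the pixel's ray), 0 where there is no reading.
- calibration(name): a dict with "fx", "fy", "cx", "cy" (pixels), "k1" (the pictures are not rectified: a ray, as slopes to the right and down, at radius r is drawn at 1 + k1 r^2 times it, then the intrinsics apply), "rvec" (rotation vector, rad) and "tvec" (3), from world to camera coordinates, as OpenCV has them. Camera axes: x right, y down, z forward; pixel columns grow to the right and rows downward; lengths in m; the calibration is good to about 2 mm. A picture is of the moment at which its call begins: read the wrist's pose just before it. calibration takes no time and is no camera call; for the wrist camera it gives the pose at the moment of the call.
A pose or a line that the arm cannot do raises env.PlanningError and nothing moves.
- job.job_done(): hands the job in; it is judged then, once.
The state is a dict: "time": time; "qpos": joint angles; "joint_velocities": joint speeds; "joint_torque": joint torques, N m; "tcp_pos": TCP position; "orientation": TCP orientation; "force": force on the tool from outside, world axes, zero at the start; "torque": the same for the moment, N m; "opening": finger opening in m; "gripper_force": force on a finger pad.
Only numpy, scipy, OpenCV 4.12 (cv2) and the standard library are available. Lean on these libraries where they do the work, as an engineer would, in place of code of your own. Each camera call takes 0.05 s, during which the arm holds its last target. There are 200 camera calls.

## Working session

There is one attempt and no reset: what is moved stays moved. The work goes in short steps, each a Python script; the robot and the scene stay as the last script left them, time stands still between calls to the robot, and variables do not carry over. Pictures are saved under pics/ and viewed, at most 10 in all, crops included, and the job is handed in when it is done.

```bash
mkdir -p pics; ls
python3 - <<'E'
from cell import env, camera, calibration
import cv2, numpy as np
for n in ("scene","top"):
    p,d=camera(n); cv2.imwrite(f"pics/{n}0.png",p); np.save(f"pics/{n}0.npy",d)
    c=calibration(n); print(n,c); 
s=env.get_state(); print(s["time"],s["tcp_pos"],s["orientation"],s["force"],env.nose_length)
E
```

```text
pics
scene {'fx': 465.17513127115063, 'fy': 465.17513127115063, 'cx': 272.16389039282194, 'cy': 215.97104006961555, 'k1': -0.046553670605458765, 'rvec': array([ 1.57727232,  1.9236228 , -0.8211831 ]), 'tvec': array([ 0.12654544, -0.32194895,  1.90327654])}
top {'fx': 430.008718888198, 'fy': 430.008718888198, 'cx': 277.04436628673733, 'cy': 210.723675690378, 'k1': -0.1390662224950369, 'rvec': array([ 2.15657984, -2.14158833,  0.12779496]), 'tvec': array([-0.00297785,  0.5874624 ,  1.25472582])}
0.1 [0.17592204 0.65125062 0.30300399] [-4.43315873e-05  1.31526944e-01  9.91312252e-01 -8.24702424e-04] [-0.32650149 -0.558859    0.17292354] 0.0726
```

View pics/scene0.png

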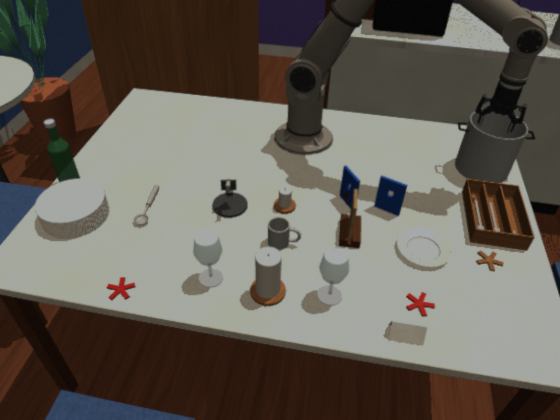

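View pics/top0.png

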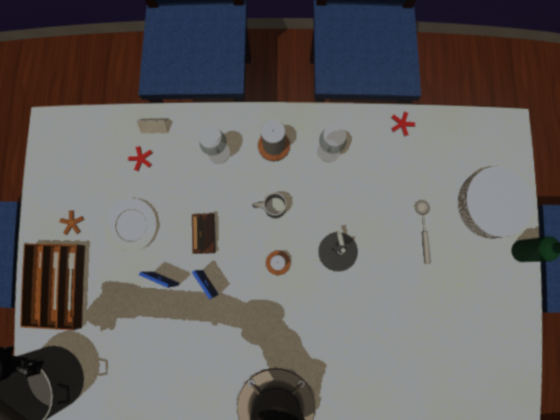

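The scene view shows the marker in its rack at about (350,225) and the stand at (230,195). In the top view the rack is at (203,232) and the stand at (338,251). The two blue plaques are look-alikes. Next I'll write helpers, project to 3D and enlarge these areas.

```bash
cat > h.py <<'E'
import cv2, numpy as np
from scipy.spatial.transform import Rotation as R
def rays(c,uv):
    uv=np.asarray(uv,float).reshape(-1,2)
    d=(uv-[c['cx'],c['cy']])/[c['fx'],c['fy']]; s=d.copy()
    for _ in range(10): s=d/(1+c['k1']*(s**2).sum(1,keepdims=True))
    return np.c_[s,np.ones(len(s))]
def world(c,uv,z):          # depth -> world
    M=R.from_rotvec(c['rvec']).as_matrix()
    return (rays(c,uv)*np.reshape(z,(-1,1))-c['tvec'])@M
def onplane(c,uv,h):
    M=R.from_rotvec(c['rvec']).as_matrix(); o=-M.T@c['tvec']; d=rays(c,uv)@M
    return o+d*((h-o[2])/d[:,2:])
def cloud(c,depth):
    v,u=np.mgrid[:depth.shape[0],:depth.shape[1]]
    return world(c,np.c_[u.ravel(),v.ravel()],depth.ravel()).reshape(*depth.shape,3)
def proj(c,P):
    M=R.from_rotvec(c['rvec']).as_matrix(); q=np.atleast_2d(P)@M.T+c['tvec']; s=q[:,:2]/q[:,2:]
    return s*(1+c['k1']*(s**2).sum(1,keepdims=True))*[c['fx'],c['fy']]+[c['cx'],c['cy']]
E
python3 - <<'E'
from h import *
from cell import calibration
ims=[]
for n,bx in (("top",[(175,200,70,60),(305,215,70,60)]),("scene",[(315,160,70,95),(200,165,70,60)])):
    p=cv2.imread(f"pics/{n}0.png"); d=np.load(f"pics/{n}0.npy"); c=calibration(n); W=cloud(c,d)
    for (u,v,w,h) in bx:
        cr=p[v:v+h,u:u+w]; s=min(400/w,300/h); cr=cv2.resize(cr,(int(w*s),int(h*s)),interpolation=cv2.INTER_CUBIC)
        ims.append(cv2.copyMakeBorder(cr,0,300-min(300,cr.shape[0]),0,400-min(400,cr.shape[1]),0)[:300,:400])
    if n=="top":
        for name,(u,v,w,h) in zip(("rack","stand"),bx):
            Z=W[v:v+h,u:u+w].reshape(-1,3)
            for lo,hi in ((.005,.02),(.02,.04),(.06,.1),(.1,.18)):
                k=Z[(Z[:,2]>lo)&(Z[:,2]<hi)]
                if len(k): print(name,lo,hi,len(k),k.mean(0).round(3),k.min(0).round(3),k.max(0).round(3))
cv2.imwrite("pics/a.png",np.vstack([np.hstack(ims[:2]),np.hstack(ims[2:])]))
E
```

```text
rack 0.005 0.02 171 [0.541 0.21  0.009] [0.44  0.102 0.005] [0.624 0.319 0.02 ]
rack 0.02 0.04 517 [0.517 0.216 0.03 ] [0.458 0.19  0.02 ] [0.58  0.261 0.039]
rack 0.06 0.1 90 [0.512 0.221 0.08 ] [0.469 0.219 0.061] [0.558 0.224 0.1  ]
rack 0.1 0.18 219 [0.513 0.224 0.136] [0.467 0.218 0.101] [0.557 0.233 0.151]
stand 0.005 0.02 1141 [ 0.468 -0.183  0.012] [ 0.399 -0.298  0.005] [ 0.58  -0.085  0.02 ]
stand 0.02 0.04 3 [ 0.468 -0.174  0.027] [ 0.465 -0.174  0.026] [ 0.471 -0.174  0.028]
stand 0.06 0.1 36 [ 0.464 -0.179  0.071] [ 0.455 -0.195  0.061] [ 0.472 -0.157  0.098]
stand 0.1 0.18 137 [ 0.488 -0.178  0.121] [ 0.462 -0.205  0.1  ] [ 0.52  -0.156  0.137]
```

View pics/a.png

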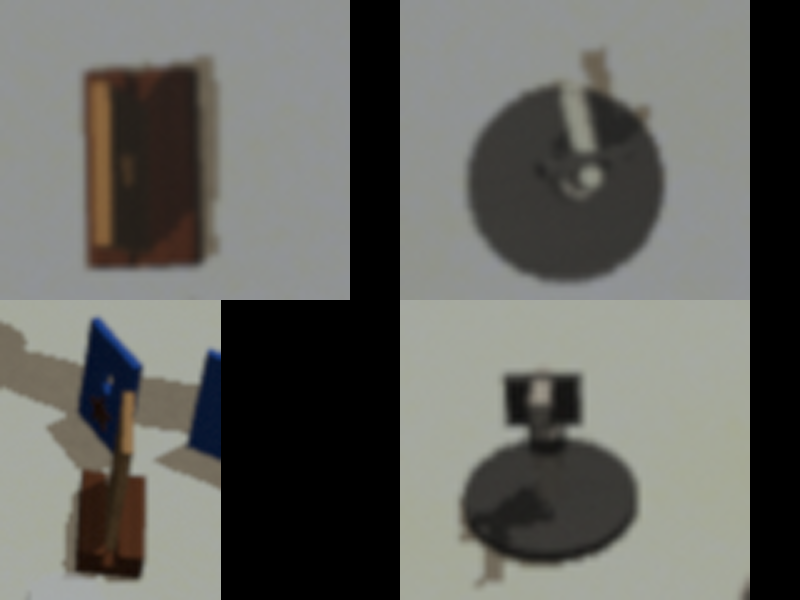

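The crops show the marker's broad faces pointing along ±y. The hook points roughly along +x, turned slightly toward +y, and its lip is pale. I can't see which face has the star, so I'll check the wrist camera from here and fit the geometry.

Run:
```python
from h import *
from cell import calibration, camera, env
for n in("scene","top"):
    c=calibration(n); M=R.from_rotvec(c['rvec']).as_matrix(); print(n,(-M.T@c['tvec']).round(3))
c=calibration("wrist"); M=R.from_rotvec(c['rvec']).as_matrix(); s=env.get_state()
T=R.from_quat(s['orientation'],scalar_first=True).as_matrix()
print("cam in tool",(T.T@(-M.T@c['tvec']-s['tcp_pos'])).round(4)); print((T.T@M.T).round(3)); print(c['fx'],c['cx'],c['cy'])
c=calibration("top"); p=cv2.imread("pics/top0.png"); d=np.load("pics/top0.npy"); W=cloud(c,d)
def sub(u,v,w,h): return W[v:v+h,u:u+w].reshape(-1,3)
def line(k):
    m=k.mean(0); _,_,V=np.linalg.svd(k[:,:2]-m[:2],full_matrices=False); return m.round(4),np.degrees(np.arctan2(V[0,1],V[0,0])).round(1)
Z=sub(175,200,70,60); k=Z[(Z[:,2]>.138)&(Z[:,2]<.155)]; print("marker top",len(k),line(k),np.median(k[:,2]))
k=Z[(Z[:,2]>.024)&(Z[:,2]<.034)]; r=cv2.minAreaRect((k[:,:2]*1000).astype(np.float32)); print("rack",r)
Z=sub(305,215,70,60); k=Z[(Z[:,2]>.008)&(Z[:,2]<.016)]
g=cv2.minEnclosingCircle((k[np.hypot(*(k[:,:2]-[.468,-.183]).T)<.075][:,:2]*1000).astype(np.float32)); print("foot",g)
# foot by dark mask contour cast to z=.012
m=(p.max(2)<75).astype(np.uint8); m[:215]=0;m[280:]=0;m[:,:305]=0;m[:,375:]=0
m=cv2.morphologyEx(m,cv2.MORPH_CLOSE,np.ones((7,7)))
ct=max(cv2.findContours(m,0,1)[0],key=cv2.contourArea); e=cv2.fitEllipse(cv2.convexHull(ct)); print(e, onplane(c,[e[0]],.012))
k=Z[(Z[:,2]>.105)]; 
for lo in np.arange(.1,.14,.005):
    q=k[(k[:,2]>lo)&(k[:,2]<=lo+.005)]
    if len(q): print(round(lo,3),len(q),q.mean(0).round(3),q.min(0).round(3),q.max(0).round(3))
w,dw=camera("wrist"); cv2.imwrite("pics/w0.png",w)
```

```text
scene [1.607 0.167 1.064]
top [ 0.42  -0.014  1.32 ]
cam in tool [ 0.0828 -0.0003 -0.0709]
[[-0.    -0.947 -0.322]
 [ 1.    -0.    -0.001]
 [ 0.    -0.322  0.947]]
347.048869822044 279.04277426188963 213.37243528252165
marker top 139 (array([0.5133, 0.2259, 0.1449]), np.float64(-175.9)) 0.14517500531833563
rack ((519.7056884765625, 226.28878784179688), (120.6742172241211, 67.92821502685547), 2.7733795642852783)
foot ((468.39593505859375, -183.38510131835938), 60.59854507446289)
((337.8104553222656, 251.162841796875), (37.678199768066406, 37.99470520019531), 38.5223503112793) [[ 0.46813283 -0.18417047  0.012     ]]
0.105 1 [ 0.462 -0.181  0.106] [ 0.462 -0.181  0.106] [ 0.462 -0.181  0.106]
0.11 9 [ 0.476 -0.182  0.114] [ 0.462 -0.205  0.112] [ 0.515 -0.157  0.115]
0.115 37 [ 0.483 -0.182  0.118] [ 0.465 -0.205  0.115] [ 0.512 -0.171  0.12 ]
0.12 73 [ 0.489 -0.177  0.122] [ 0.47  -0.202  0.12 ] [ 0.518 -0.156  0.125]
0.125 6 [ 0.494 -0.173  0.126] [ 0.475 -0.192  0.125] [ 0.52  -0.156  0.129]
0.13 7 [ 0.517 -0.171  0.133] [ 0.514 -0.178  0.132] [ 0.52  -0.166  0.134]
0.135 1 [ 0.516 -0.172  0.137] [ 0.516 -0.172  0.137] [ 0.516 -0.172  0.137]
```

```bash
cat >> h.py <<'E'
def down(a):   # tool down; tool x at world heading a (rad); quaternion wxyz
    x=np.array([np.cos(a),np.sin(a),0]); z=np.array([0,0,-1.]); y=np.cross(z,x)
    return R.from_matrix(np.c_[x,y,z]).as_quat(scalar_first=True)
E
python3 - <<'E'
from h import *
from cell import calibration, camera, env, kin
my=np.radians(3.3); sy=np.radians(14.5)
for flip in (0,1):
    q=kin.inverse_kinematics([.513,.226,.25],down(my+np.pi*(1-flip))); print(flip, None if q is None else np.round(q,2))
for hd in (14.5-90,14.5+90):
    q=kin.inverse_kinematics([.5,-.18,.3],down(np.radians(hd))); print("hang",hd, None if q is None else np.round(q,2))
env.reach([.513,.37,.25],down(my+np.pi))
c=calibration("wrist"); w,d=camera("wrist"); cv2.imwrite("pics/w1.png",w); np.save("pics/w1.npy",d); np.save("pics/w1c.npy",c,allow_pickle=True)
s=env.get_state(); print(s['time'],s['tcp_pos'],s['qpos'].round(2))
E
```

```text
0 [-0.7   0.35  0.22  1.9  -0.1   0.9   1.19]
1 [-1.08  0.42  0.72  1.92 -0.35  0.92 -1.7 ]
hang -75.5 [-0.7   0.54  1.29  1.95 -0.59  1.1  -2.05]
hang 104.5 [-0.5   0.34  0.91  1.95 -0.32  1.01  0.81]
1.825 [0.51203837 0.37163678 0.2501152 ] [-0.78  0.46  0.07  1.72 -0.04  0.96  0.94]
```

View pics/w1.png

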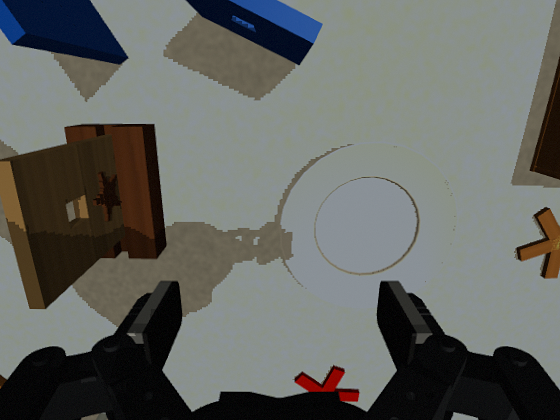

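The dark star at (108,192) is on the marker's +y side. It must turn about −79° to face along the hook. Next I'll look from directly above the marker.

Run:
```python
from h import *
from cell import calibration, camera, env
env.reach([.513,.226,.30],down(np.radians(183.3)))
env.dwell(.2)
c=calibration("wrist"); w,d=camera("wrist"); cv2.imwrite("pics/w2.png",w); np.save("pics/w2.npy",d)
W=cloud(c,d); ok=(d>0)&(np.abs(W[...,2]-.145)<.006)&(np.hypot(W[...,0]-.513,W[...,1]-.226)<.08)
k=W[ok]; print(len(k),np.median(k[:,2]))
m=ok.astype(np.uint8); ct=max(cv2.findContours(m,0,1)[0],key=cv2.contourArea)
P=onplane(c,ct.reshape(-1,2),.145)[:,:2]; r=cv2.minAreaRect((P*1000).astype(np.float32)); print(r)
print(cv2.minAreaRect(ct)); s=env.get_state(); print(s['time'],s['tcp_pos'],s['force'])
```

```text
1857 0.14588071414515877
((513.1629028320312, 225.16769409179688), (91.38603210449219, 9.993066787719727), 2.8856399059295654)
((276.4999694824219, 218.99996948242188), (14.999998092651367, 123.99998474121094), 0.0)
2.7333 [0.51263934 0.22735188 0.29946544] [ 0.23466049 -0.66397824 -0.45580229]
```

View pics/w2.png

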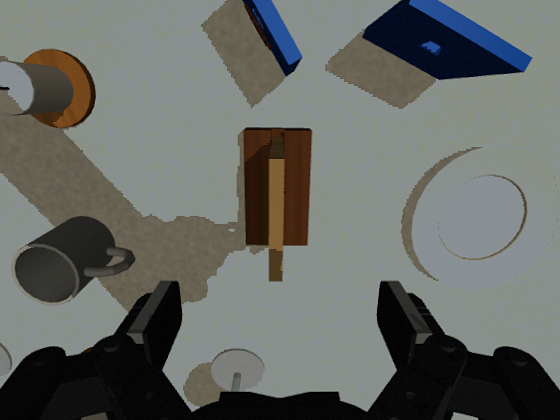

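Run:
```python
from h import *
from cell import calibration, camera, env
q=down(np.radians(182.9)); t=np.array([.5132,.2252])
env.movel([*t,.23],.15,rot=q); env.dwell(.2)
s=env.get_state(); e=t-s['tcp_pos'][:2]; print(s['tcp_pos'],e)
env.movel([*(t+e),.1956],.08); s=env.get_state(); print(s['tcp_pos'],s['force'])
env.grip(0.0,40); s=env.get_state(); print(s['time'],s['tcp_pos'],s['opening'],s['gripper_force'],s['force'])
env.movel([*(t+e),.26],.1); s=env.get_state(); print(s['time'],s['tcp_pos'],s['opening'],s['gripper_force'],s['force'])
env.movel([*(t+e),.36],.2)
u=np.array([np.cos(np.radians(14.5)),np.sin(np.radians(14.5))])
g=np.array([.468,-.184])+.14*u
env.reach([*g,.36],down(np.radians(104.5))); env.dwell(.2)
c=calibration("wrist"); w,d=camera("wrist"); cv2.imwrite("pics/w3.png",w); np.save("pics/w3.npy",d); np.save("pics/w3c.npy",c,allow_pickle=True)
s=env.get_state(); print(s['time'],s['tcp_pos'],g,s['force'],s['qpos'].round(2))
```

```text
[0.51378379 0.22553097 0.23114882] [-0.00058379 -0.00033097]
[0.51264261 0.22484445 0.19544323] [ 0.43386714  0.4899329  -0.33622199]
4.8083 [0.51281684 0.22497965 0.19583641] 0.0092117827570278 40.33863544464111 [-0.70276436  0.0150764   1.56312172]
5.6 [0.51220975 0.22467918 0.25940112] 0.008685970601675343 39.969382882118225 [-0.45372882 -0.40432787 -1.30929506]
7.9333 [ 0.60376366 -0.14785001  0.35998981] [ 0.60354067 -0.1489468 ] [ 0.12908072 -0.41946677 -1.36257577] [-0.26  0.37  0.53  1.65 -0.2   1.17  0.58]
```

View pics/w3.png

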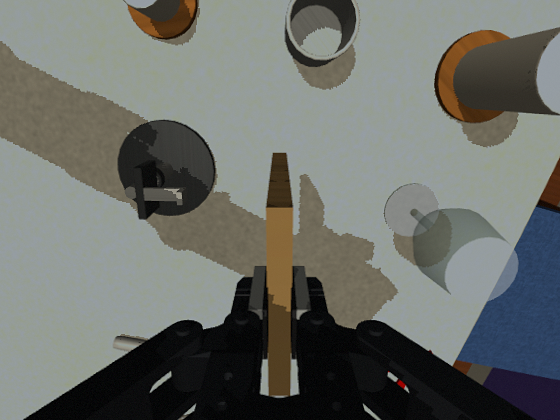

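The stand's foot is centred at about (167,167). The strip runs from the plate at (147,192) to the lip at (180,197). The gripped marker is edge-on in the middle of the picture. Next I'll fit the hook line from depth.

Run:
```python
from h import *
c=np.load("pics/w3c.npy",allow_pickle=True).item(); d=np.load("pics/w3.npy"); p=cv2.imread("pics/w3.png"); W=cloud(c,d)
F=np.array([.468,-.184]); near=np.hypot(W[...,0]-F[0],W[...,1]-F[1])<.075
k=W[near&(np.abs(W[...,2]-.012)<.004)]; print("foot z",np.median(k[:,2]),cv2.minEnclosingCircle((k[:,:2]*1000).astype(np.float32)))
H=W[near&(W[...,2]>.09)]; a=np.radians(14.5); u=np.array([np.cos(a),np.sin(a)]); v=np.array([-u[1],u[0]])
x=(H[:,:2]-F)@u; y=(H[:,:2]-F)@v; z=H[:,2]
for lo in np.arange(-.01,.06,.005):
    m=(x>=lo)&(x<lo+.005)
    if m.any(): print(round(lo,3),m.sum(),"y",np.percentile(y[m],[0,50,100]).round(4),"z",np.percentile(z[m],[5,50,95]).round(4))
m=(x>.022)&(x<.044)&(z>.115); L=np.polyfit(x[m],y[m],1); print("strip line slope",L)
m=(np.abs(y)<.03)&(x>.005)&(x<.02)&(np.abs(y)>.009); print("plate y-x slope",np.polyfit(y[m],x[m],1),m.sum(), y[m].min(),y[m].max())
```

```text
foot z 0.012900120540190163 ((469.139892578125, -185.65957641601562), 60.391326904296875)
-0.01 1 y [-0.0001 -0.0001 -0.0001] z [0.116 0.116 0.116]
-0.005 54 y [-0.0079 -0.0016  0.0041] z [0.1162 0.1172 0.1183]
0.0 69 y [-0.0075 -0.0009  0.0043] z [0.1129 0.1171 0.1184]
0.005 175 y [-0.0271  0.0004  0.0232] z [0.1124 0.122  0.1232]
0.01 629 y [-0.027   0.0017  0.0232] z [0.0921 0.1168 0.1231]
0.015 171 y [-0.0082  0.0074  0.0229] z [0.1045 0.1203 0.123 ]
0.02 75 y [-0.0081 -0.0012  0.0039] z [0.1192 0.1223 0.1237]
0.025 72 y [-0.0082 -0.0021  0.0039] z [0.1196 0.1225 0.1235]
0.03 77 y [-0.0082 -0.0022  0.0038] z [0.1191 0.1222 0.1236]
0.035 73 y [-0.0082 -0.0012  0.0036] z [0.1185 0.1223 0.1234]
0.04 74 y [-0.0082 -0.0017  0.0039] z [0.119  0.1222 0.1234]
0.045 43 y [-0.0079  0.002   0.0035] z [0.1177 0.1331 0.1351]
0.05 130 y [-0.0086 -0.0018  0.0034] z [0.1198 0.1308 0.1351]
strip line slope [-0.00541847 -0.00163763]
plate y-x slope [0.01681451 0.01267094] 643 -0.027120571044554925 0.023249487351847578
```

```bash
cat >> h.py <<'E'
O=np.array([.4688,-.1858]); SY=np.radians(14.1)
U=np.array([np.cos(SY),np.sin(SY)]); V=np.array([-U[1],U[0]]); Q=down(SY+np.pi/2)
def st(p): p=np.asarray(p); return np.array([(p[:2]-O)@U,(p[:2]-O)@V,p[2]])   # world->stand
def wd(x,y,z): return np.array([*(O+x*U+y*V),z])
E
python3 - <<'E'
from h import *
from cell import env
env.movel(wd(.0505,0,.36),.15,rot=Q); env.dwell(.2)
s=env.get_state(); e=wd(.0505,0,.36)-s['tcp_pos']; print(st(s['tcp_pos']),s['force'],s['orientation'],Q)
g=wd(.0505,0,0)+[e[0],e[1],0]
env.movel(g+[0,0,.328],.08); env.dwell(.3); f0=env.get_state()['force']
hit=env.movel(g+[0,0,.305],.008,stop_force=1.5); s=env.get_state()
print(hit,s['time'],st(s['tcp_pos']),s['force']-f0)
env.movel(np.array(s['tcp_pos'])+[0,0,.012],.05); s=env.get_state(); print(s['time'],st(s['tcp_pos']),s['force']-f0,s['opening'])
E
```

```text
[5.14697142e-02 3.05268326e-04 3.59830688e-01] [ 0.1247593   0.86274451 -1.50656999] [ 1.01711725e-04  6.14490659e-01  7.88924064e-01 -2.02623014e-04] [0.         0.61497357 0.78854772 0.        ]
True 11.4167 [ 0.04956772 -0.00031524  0.31407449] [0.11104677 0.27260304 6.38243166]
11.825 [ 4.95627193e-02 -2.72808832e-04  3.26195736e-01] [ 0.90371933  0.42387921 -0.71135423] 0.009153753504163434
```

The lip was felt with the TCP at z = 0.3141, which puts the strip top at about 0.121. That agrees with vision. Now I'll back out, lower to window height and slide on slowly.

Run:
```python
from h import *
from cell import env,camera,calibration
zc=.3141; zi=zc-.012-.0745
env.movel(wd(.09,0,.3262),.1,rot=Q)
env.movel(wd(.09,0,zi),.1); env.dwell(.3)
s=env.get_state(); e=wd(.09,0,zi)-s['tcp_pos']; e=np.array(e); print(s['time'],st(s['tcp_pos']),e)
env.movel(wd(.066,0,zi)+e,.05); env.dwell(.3)
s=env.get_state(); f0=s['force']; print(st(s['tcp_pos']),f0)
w,d=camera("scene"); cv2.imwrite("pics/s1.png",cv2.resize(w[130:250,170:310],(700,600),interpolation=cv2.INTER_CUBIC))
hit=env.movel(wd(.030,0,zi)+e,.012,stop_force=1.5); s=env.get_state()
print(hit,s['time'],st(s['tcp_pos']),s['force']-f0,s['torque'])
```

```text
13.8167 [ 9.01713582e-02 -1.34736893e-05  2.27947547e-01] [-1.69477915e-04 -2.86776756e-05 -3.47546621e-04]
[6.60465348e-02 6.95951896e-05 2.27220433e-01] [ 0.25919625 -0.14781613 -0.71427456]
False 17.95 [ 2.98622861e-02 -4.11733141e-06  2.27253010e-01] [ 0.26903728 -0.17706847 -0.84920986] [ 0.03173248  0.0096811  -0.00941267]
```

View pics/s1.png

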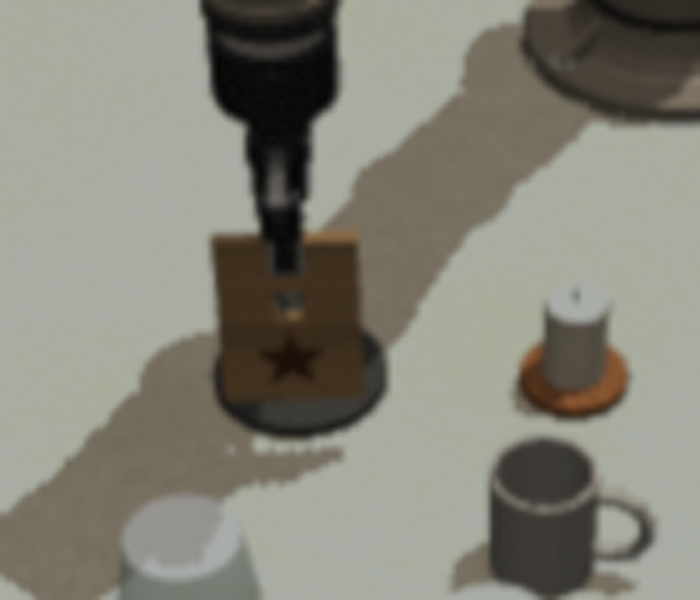

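The picture shows the marker upright with the star at (290,360) facing out, and the hook tip showing through the window at (288,303). The window has passed over the lip without contact. Next I'll ease back to the plate, then lower.

Run:
```python
from h import *
from cell import env
s=env.get_state(); p=np.array(s['tcp_pos']); f0=s['force']; z=p[2]
hit=env.movel(p-np.array([*U,0])*.017,.006,stop_force=1.2); env.dwell(.2); s=env.get_state()
df=s['force']-f0; print(hit,s['time'],st(s['tcp_pos']),"F_out",df[:2]@U,df)
if hit:
    p=np.array(s['tcp_pos'])+np.array([*U,0])*.0003
    f0=s['force']
    h2=env.movel([*p[:2],.216],.012,stop_force=4); s=env.get_state(); print(h2,s['time'],st(s['tcp_pos']),s['force']-f0)
    if not h2:
        env.dwell(.2); f0=env.get_state()['force']
        h2=env.movel([*p[:2],.2065],.005,stop_force=1.2); env.dwell(.2); s=env.get_state(); print(h2,s['time'],st(s['tcp_pos']),s['force']-f0,s['torque'])
```

```text
True 19.85 [0.01934825 0.00023783 0.22679224] F_out 1.8733571508300053 [1.62216831 1.23170366 1.61220006]
False 20.8833 [0.01951175 0.00035382 0.21582431] [ 0.67419867 -0.00717397 -1.48365131]
True 21.6167 [0.01973079 0.00085646 0.21518942] [-3.37241615 -1.41242409  1.28334298] [-0.08240359 -0.11486487 -0.01063699]
```

Run:
```python
from h import *
from cell import env
env.dwell(.5); s=env.get_state(); print(st(s['tcp_pos']),s['force'],s['force'][:2]@U,s['torque']); f0=s['force']
p=np.array(s['tcp_pos'])
h=env.movel([*p[:2],p[2]-.0015],.004,stop_force=4); env.dwell(.3); s=env.get_state(); print(h,s['time'],st(s['tcp_pos']),s['force'],s['force'][:2]@U,s['torque'])
```

```text
[0.02005099 0.00089342 0.21532822] [ 0.80428755 -0.04204979 -1.15179804] 0.7698120285653415 [-0.03230449  0.02031089  0.02392013]
False 22.95 [0.02008122 0.00089184 0.21384984] [ 0.19347429 -0.33407096 -0.92602723] 0.10626059637794312 [ 0.06045282 -0.03407241 -0.00511296]
```

That stop was only vibration, because the arm still carries the marker's weight. I'll continue down with a slightly higher threshold.

Run:
```python
from h import *
from cell import env
s=env.get_state(); p=np.array(s['tcp_pos']); f0=s['force']
t=wd(.0195,.0003,p[2]-.007)
h=env.movel([*t[:2],p[2]],.004,stop_force=3); env.dwell(.2)
h=env.movel(t,.005,stop_force=2); s=env.get_state(); print(h,s['time'],st(s['tcp_pos']),s['force']-f0)
env.dwell(.3); s=env.get_state(); print(st(s['tcp_pos']),s['force']-f0,s['torque'])
```

```text
True 24.1083 [0.01963443 0.00026925 0.21210511] [-0.6187155  0.271299   5.7016052]
[0.01963668 0.00027886 0.21209314] [-0.72899652  0.53190844  7.02253478] [ 0.0164272   0.055274   -0.02365397]
```

Contact came at exactly the predicted height. I'll ease off the load, nudge lightly to the plate, release and rise.

Run:
```python
from h import *
from cell import env,camera,calibration
s=env.get_state(); p=np.array(s['tcp_pos']); 
env.movel(p+[0,0,.0005],.003); env.dwell(.2); s=env.get_state(); print(st(s['tcp_pos']),s['force'])
h=env.movel(wd(.0187,.0003,p[2]+.0005),.004,stop_force=1.5); env.dwell(.2); s=env.get_state(); print(h,st(s['tcp_pos']),s['force'],s['force'][:2]@U)
env.grip(.035,20); s=env.get_state(); print(s['time'],st(s['tcp_pos']),s['force'],s['opening'])
p=np.array(s['tcp_pos']); env.movel(p+[0,0,.03],.05); env.movel(p+[0,0,.14],.15); env.dwell(.3)
w,d=camera("scene"); a=cv2.resize(w[140:230,185:275],(400,400),interpolation=cv2.INTER_CUBIC)
c=calibration("wrist"); w,d=camera("wrist"); cv2.imwrite("pics/w4.png",np.hstack([a,cv2.resize(w[:300,100:400],(400,400))]))
W=cloud(c,d); S=np.c_[((W[...,:2]-O)@U).ravel(),((W[...,:2]-O)@V).ravel(),W[...,2].ravel()]
k=S[(np.abs(S[:,2]-.161)<.006)&(np.hypot(S[:,0]-.02,S[:,1])<.07)]; print(len(k),np.median(k[:,2]),cv2.minAreaRect((k[:,:2]*1000).astype(np.float32)))
k=k[np.abs(k[:,1])<.03]; print(np.polyfit(k[:,1],k[:,0],1)); s=env.get_state(); print(s['time'],s['force'])
```

```text
[0.01964138 0.00040953 0.21248303] [ 1.77979986  0.75117966 -1.35128712]
True [0.019628   0.0006554  0.21213017] [ 1.02483932 -0.01770144  1.22685913] 0.9896506391356034
25.8917 [0.0192985  0.00082198 0.21187298] [ 0.36118591 -0.00376469  0.29628947] 0.0350835931581091
1361 0.16223739020899552 ((20.032743453979492, -0.20488739013671875), (89.9654541015625, 9.365723609924316), 89.83369445800781)
[0.00708956 0.01985471]
27.925 [-0.20540988 -0.69355786  0.0796994 ]
```

View pics/w4.png

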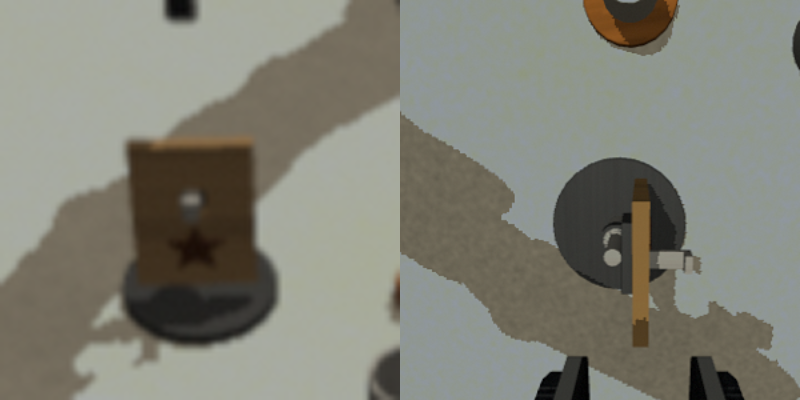

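The marker hangs on the hook with the star outward, square to the stand and centred to within 0.3 mm. I'll do one quick tilt check from scene depth, then hand in.

Run:
```python
from h import *
from cell import env,camera,calibration,job
c=calibration("scene"); w,d=camera("scene"); W=cloud(c,d)
S=np.c_[((W[...,:2]-O)@U).ravel(),((W[...,:2]-O)@V).ravel(),W[...,2].ravel()]
k=S[(S[:,2]>.04)&(S[:,2]<.155)&(np.abs(S[:,1])<.04)&(np.abs(S[:,0]-.025)<.012)]
A=np.c_[k[:,1:],np.ones(len(k))]
for _ in range(3):
    x=np.linalg.lstsq(A,k[:,0],rcond=None)[0]; r=np.abs(A@x-k[:,0]); m=r<max(2*np.median(r),.001); A,k=A[m],k[m]
print(len(k),"yaw,tilt deg",np.degrees(x[:2]),"front x at mid",x@[0,.1,1])
if abs(np.degrees(x[1]))<2.5: print(env.get_state()['time'],job.job_done())
```

```text
418 yaw,tilt deg [-0.70384114  0.50231056] front x at mid 0.022580928353182268
the job is handed in; nothing more can be done
27.975 None
```

The marker now hangs on the stand's hook with its star facing outward, centred, within about 1° of straight and upright, and back against the plate as near as I could measure. I handed the job in at 28 s; no force I read on the stand went above about 7 N, and the other things on the table were not touched.

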